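# Feel along a bicycle mudguard on its sprung jig

### The arm

A 6-joint arm with a two-finger parallel gripper is mounted at the origin on the work surface. World frame = base frame: x ahead of the robot, y to its left, z up, the work surface at z = 0. Lengths are in m, angles in degrees, forces in N, time in s.
With the tool pointing down it reaches from about 0.325 to 0.775 m from the base axis. Payload 5.5 kg.
Tool frame: the origin (TCP) lies between the finger pads; the fingertips stand 17 mm ahead of it and the grasp point (between the pads) lies 2 mm behind it (arm.tips_ahead is the distance from the TCP to the fingertips, in m); z points along the fingers, y is the line along which they close (so a half turn about z gives the same grasp; the last joint's range is limited). The gripper opens to 88 mm and grips with 3 to 60 N. Pads are 20 mm wide; open, the fingers measure 115 mm over their backs; the gripper's body (75 mm by 178 mm) begins 61 mm behind the grasp point.
Start: joints at [65.564, 5.22, 70.514, -0, 104.267, -3.249], TCP at [0.217, 0.559, 0.24] pointing down, gripper open.
Joint ranges: [-164.24, 164.24], [-49.07, 125.15], [9.68, 141.18], [-86.29, 266.29], [3.28, 154.24], [-151.56, 151.56]. Speed limits (degrees/s): [147.25, 147.25, 172.46, 180, 180, 180].

### API

Orientations are given as a 3x3 rotation matrix whose columns are the frame's x, y, z axes.
In Python, from cell import arm gives the robot as it stands.
- The arm moves only by the shell command python3 -m handwheel 'ROWS' [FORCE]. ROWS is a JSON object of lists of equal length, an entry for each row: "translation": the shift along the world's x, y, z in m, a list of three; "yaw": the turn about the world's z in rad; "hand": the opening in per cent of the stroke, from 0 (shut) to 100 (fully open). In form: {"translation": [[dx, dy, dz], ...], "yaw": [yaw, ...], "hand": [hand, ...]}. A call has 1 to 10 rows; each row is the pose to reach, as a shift and turn from the pose commanded when the call began; what a row does not reach only later rows make up. A row lasts 1/12 s, in which the tool goes at most 41.7 mm and 7.16 degrees, less where a joint would pass 70% of its speed; a pose out of reach is approached as far as the arm can. A call with a gripper value outside its range is refused whole. The fingers move at their own pace and stop on an object; FORCE is the grip in N (left out, the last holds). Time passes only in rows, so rows that repeat a pose let the fingers close. It gives the time, the measured TCP pose, the force, the opening and the grip force at its end, in the units of the state.
- arm.read_state(): the state, without advancing time (a new reading comes with each control period).
- arm.snapshot(name): name is "scene" or "top" or "wrist"; returns a dict with "img" (384x512x3 uint8, red, green, blue), "intrinsics" (3x3 intrinsics, pixels), "extrinsics" (4x4, takes a point from world to camera coordinates). Camera axes: x right, y up, looking along -z (the intrinsics and any distortion apply to the point x, -y, -z); pixel columns grow to the right and rows downward; lengths in m; the calibration is good to about 2 mm. A picture is of the moment at which its call begins. There is no depth.
- arm.hand_in(): hands the job in; it is judged then, once.
The state is a dict: "t": time; "qpos": joint angles; "qd": joint speeds; "effort": joint torques, N m; "ee_pos": TCP position; "ee_rot": TCP orientation; "contact_force": force on the tool from outside, world axes, zero at the start; "moment": the same for the moment, N m; "grip_width": opening from 0.0 (shut) to 1.0 (fully open); "grip_force": force on a finger pad.
Only numpy, scipy, OpenCV 4.12 (cv2) and the standard library are available. Lean on these libraries where they do the work, as an engineer would, in place of code of your own. Each camera call takes 0.05 s, during which the arm holds its last target. There are 200 camera calls.

### The job

Check the black mudguard on the blue jig for cracks: with the fingers pointing straight down, run the fingertips along its ridge from the green dot, over the three white dots, to the red dot, in one light stroke that keeps touching all the way. Do not press the mudguard hard down on its springs, do not lift it, and leave the other things on the bench where they are. Finish holding: the program ends with the fingertips still resting lightly on the red dot.

Things in the scene. Friction and masses are not known exactly. Their poses are not given: they have to be found in the camera images.
- green_dot (a point): centre of the green dot (18 mm across) on the top surface of the mudguard, at one end of the row; the stroke starts here. Axes: x level along the row from green towards red, y level across, z up (the same for all dots)
- white_dot1 (a point): centre of the first white dot (18 mm), on the surface of the ridge, 45 mm (level) from the green dot towards red
- white_dot2 (a point): centre of the middle white dot, on top of the arch, 90 mm (level) from green and red. The mudguard is a black plastic arch, 245 mm long, 53 mm over its sloping sides, with a level-across ridge 26 mm wide that curves along its length like a wheel (radius 340 mm, highest at the middle, about 105 mm above the bench; the end dots lie 12 mm lower, where the ridge slopes 0.27 rad).
- white_dot3 (a point): centre of the last white dot, on the surface of the ridge, 45 mm (level) before the red dot
- red_dot (a point): centre of the red dot (18 mm) on the surface of the ridge, at the other end of the row; the stroke ends here and the fingertips stay
- guard (a joint): how far the mudguard is pushed straight down on its springs (m): 0 untouched, positive down. It is soft: about 0.35 N per mm, so a rest 3 to 8 mm deep is a light touch; more than 18 mm down is pressed hard (stops at 25 mm), less than -6 mm is lifted. It cannot tilt or shift sideways. The dots move with it
- jig: fixed blue base plate of the jig, 230 x 60 x 15 mm, with two spring posts that carry the mudguard. Origin: the centre of its underside on the bench, x along the row from green to red, z up
- oil: loose yellow oil bottle, 36 mm wide, 110 mm tall, near the jig; leave alone. Origin: centre of its underside
- tyre_lever: loose blue plastic tyre lever lying beside the jig, 118 x 16 x 6 mm; leave alone. Origin: underside, middle
- lockring: loose aluminium ring, 44 mm across, 12 mm tall, beside the jig; leave alone. Origin: centre of its underside
- cog: loose dark steel sprocket, 68 mm across, 14 mm tall, beside the jig; leave alone. Origin: centre of its underside
- screwdriver: loose screwdriver with orange handle lying on the right of the bench; leave alone
- wrench: loose steel wrench lying on the left of the bench; leave alone
- mug: loose blue mug, 76 mm wide, 90 mm tall, on the left of the bench; leave alone. Origin: centre of its underside

How it is judged:
By the outcome, as a careful person would: the job done as asked, in the order asked, and still so for the second after the job is handed in, while the arm keeps its last pose, push and grip.
It also fails if it takes over 40 s, if anything falls off the work surface, if the arm or the gripper's body presses on something with over 40 N, if the wrist force passes 120 N, or if a joint passes its speed limit or range.

## Working session

There is one attempt and no reset: what is moved stays moved. The work goes in short steps, Python scripts to look and compute and a shell command to move; the robot and the scene stay as the last step left them, time stands still between calls to the robot, and variables do not carry over. Pictures are saved under pics/ and viewed, at most 10 in all, crops included, and the job is handed in when it is done.

```bash
mkdir -p pics; python3 - <<'E'
from cell import arm
import cv2,numpy as np
a=[]
for n in("scene","top"):
    s=arm.snapshot(n); a.append(s["img"]); np.savez(f"{n}.npz",**s); cv2.imwrite(f"pics/{n}.png",s["img"][...,::-1])
    E=s["extrinsics"]; print(n,np.round(-E[:3,:3].T@E[:3,3],3))
v=np.vstack(a); v=cv2.resize(v,(400,600))
s=arm.read_state();print({k:np.round(s[k],3).tolist() for k in("t","ee_pos","ee_rot","contact_force","grip_width")}, arm.tips_ahead)
E
```

```text
scene [ 1.344 -0.18   1.127]
top [ 0.342 -0.018  1.497]
{'t': 0.1, 'ee_pos': [0.217, 0.559, 0.239], 'ee_rot': [[-0.932, 0.361, -0.001], [0.361, 0.932, -0.002], [0.0, -0.002, -1.0]], 'contact_force': [0.003, 0.265, 0.804], 'grip_width': 0.998} 0.017
```

View pics/scene.png

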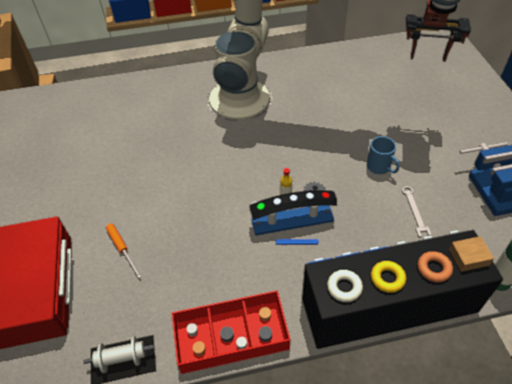

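View pics/top.png

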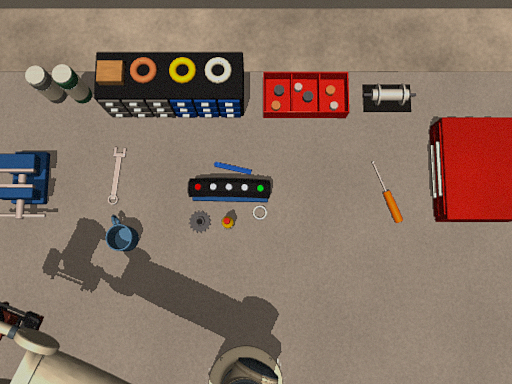

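The scene view shows the arch with green at (261,206) and red at (326,195), and the oil bottle behind it. The top view shows red at (198,187) and green at (260,188), so the row runs along +y, with the bottle at (228,221) on the robot's side.

```bash
cat >h.py <<'E'
import numpy as np,cv2
def P(s):
    E=s["extrinsics"]; return s["intrinsics"]@np.diag([1,-1,-1])@E[:3]
def centroid(img,kind,c,r=9):
    x,y=c; im=img.astype(int); R,G,B=im[...,0],im[...,1],im[...,2]
    m={"g":G-np.maximum(R,B)>60,"r":R-np.maximum(G,B)>60,"w":im.min(2)>150}[kind]
    k=np.zeros(m.shape,bool);k[y-r:y+r+1,x-r:x+r+1]=1
    q=np.argwhere(m&k); return q.mean(0)[::-1],len(q)
E
python3 - <<'E'
from h import *
S=dict(np.load("scene.npz"));T=dict(np.load("top.npz"))
A=dict(g=[(261,206),(260,188)],w1=[(277,202),(244,187)],w2=[(293,198),(228,187)],w3=[(309,196),(213,187)],r=[(326,195),(198,187)])
for k,(a,b) in A.items():
    (a,n),(b,m)=centroid(S["img"],k[0],a,7),centroid(T["img"],k[0],b,6)
    X=cv2.triangulatePoints(P(S),P(T),a,b)[:,0]; print(k,a.round(1),n,b.round(1),m,(X[:3]/X[3]).round(4))
def ray(s,u,z):
    M=P(s);H=M[:,[0,1,3]].copy();H[:,2]+=z*M[:,2];x=np.linalg.solve(H,[*u,1]);return (x[:2]/x[2]).round(3)
print("bottle cap",ray(T,(228,221),.11))
E
```

```text
g [260.5 205.8] 44 [259.9 187.8] 36 [ 0.5583 -0.0396  0.0939]
w1 [276.8 200.8] 30 [244.2 186.6] 28 [0.5599 0.0053 0.1044]
w2 [293.1 197.2] 28 [228.4 186.4] 29 [0.56   0.0502 0.107 ]
w3 [309.5 195.2] 26 [212.5 186.2] 28 [0.5609 0.0959 0.1036]
r [325.5 194.5] 40 [197.4 186.3] 34 [0.5619 0.1407 0.0947]
bottle cap [0.461 0.05 ]
```

```bash
python3 -m handwheel '{"translation":[[0.019,-0.034,0],[0.038,-0.068,0],[0.057,-0.102,0],[0.076,-0.136,0],[0.095,-0.17,0],[0.114,-0.204,0],[0.133,-0.238,0],[0.152,-0.272,0],[0.171,-0.306,0],[0.19,-0.34,0]],"yaw":[-0.12,-0.24,-0.36,-0.48,-0.6,-0.72,-0.84,-0.96,-1.08,-1.2],"hand":[0,0,0,0,0,0,0,0,0,0]}' 10
```

```text
t: 0.93
ee_pos: [0.4072, 0.2176, 0.2393]
ee_rot: [[0.005, 1.0, -0.0], [1.0, -0.005, -0.0], [-0.0, -0.0, -1.0]]
contact_force: [0.9, -0.0, -0.2]
grip_width: 0.277
grip_force: 0.0
```

```bash
python3 -m handwheel '{"translation":[[0.019,-0.034,0],[0.038,-0.068,0],[0.057,-0.102,0],[0.076,-0.136,0],[0.095,-0.17,0],[0.114,-0.204,0],[0.133,-0.238,0],[0.148,-0.262,0],[0.15,-0.262,-0.03],[0.15,-0.262,-0.06]],"yaw":[-0.02,-0.02,-0.02,-0.02,-0.02,-0.02,-0.02,-0.02,-0.02,-0.02],"hand":[0,0,0,0,0,0,0,0,0,0]}'; python3 - <<'E'
from cell import arm
import cv2,numpy as np
from h import *
np.set_printoptions(suppress=True,precision=4)
for n in("wrist","scene","top"):
    s=arm.snapshot(n); np.savez(f"{n}2.npz",**s)
    if n=="wrist": cv2.imwrite("pics/w2.png",s["img"][...,::-1])
    if n=="scene": cv2.imwrite("pics/s2.png",cv2.resize(s["img"][130:260,200:380,::-1],None,fx=4,fy=4))
s=arm.read_state();print(s["ee_pos"],s["ee_rot"],s["contact_force"],s["grip_width"],s["t"])
E
```

```text
t: 1.77
ee_pos: [0.5584, -0.0446, 0.1801]
ee_rot: [[0.022, 1.0, 0.003], [1.0, -0.022, -0.001], [-0.0, 0.003, -1.0]]
contact_force: [0.2, 0.8, -0.1]
grip_width: 0.005
grip_force: 0.0
[ 0.5553 -0.0425  0.1764] [[ 0.0194  0.9998 -0.0069]
 [ 0.9998 -0.0194  0.001 ]
 [ 0.0008 -0.007  -1.    ]] [ 1.1175 -0.1587  0.5311] 0.006427278139320447 1.9167
```

View pics/w2.png

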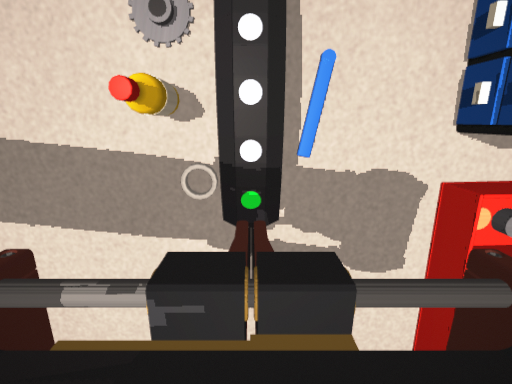

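View pics/s2.png

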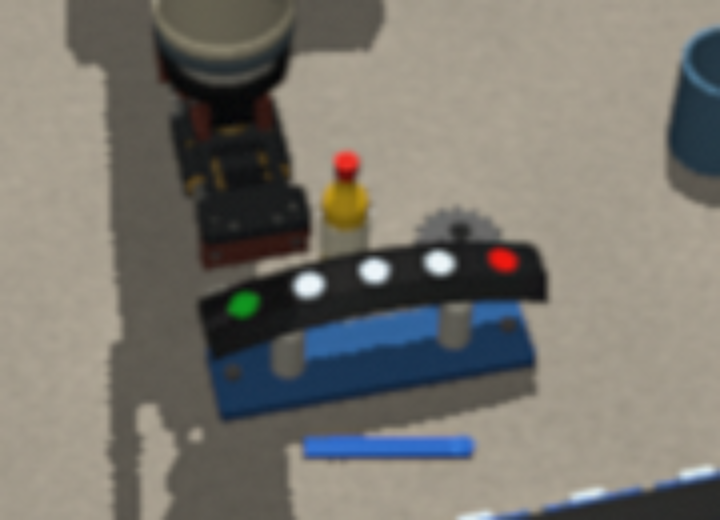

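The wrist view shows the tips in line with the dots: green (250,200), whites (251,151), (251,92) and (250,26). In the scene view the hand hovers clear of the bottle. I'll refine the dot positions with wrist rays.

```bash
python3 -m handwheel '{"translation":[[0,0,0],[0,0,0],[0,0,0]],"yaw":[0,0,0],"hand":[0,0,0]}'; python3 - <<'E'
from cell import arm
from h import *
np.set_printoptions(suppress=True,precision=4)
W=arm.snapshot("wrist")
def ray(s,u,z):
    M=P(s);H=M[:,[0,1,3]].copy();H[:,2]+=z*M[:,2];x=np.linalg.solve(H,[*u,1]);return x[:2]/x[2]
for k,c,z in(("g",(250,200),.093),("w",(251,151),.102),("w",(251,92),.105),("w",(250,26),.102)):
    u,n=centroid(W["img"],k,c,16);print(k,u,n,ray(W,u,z))
# two views wrist/top
T=np.load("top.npz")
u=centroid(W["img"],"g",(250,200),16)[0];X=cv2.triangulatePoints(P(W),P(T),u,np.array([259.9,187.8]))[:,0];print(X[:3]/X[3])
s=arm.read_state();print(s["ee_pos"],s["ee_rot"],s["contact_force"],s["t"])
E
```

```text
t: 2.17
ee_pos: [0.5577, -0.0423, 0.1823]
ee_rot: [[0.018, 1.0, 0.004], [1.0, -0.018, -0.001], [-0.0, 0.004, -1.0]]
contact_force: [0.4, 0.3, -0.1]
grip_width: 0.004
grip_force: 0.0
g [251.3902 201.3833] 287 [ 0.5587 -0.0406]
w [251.3402 152.8261] 391 [0.5594 0.0046]
w [251.4181  95.0819] 476 [0.5602 0.0497]
w [251.4542  30.6056] 502 [0.5611 0.0953]
[ 0.5583 -0.04    0.0942]
[ 0.5576 -0.0423  0.182 ] [[ 0.0184  0.9998  0.0036]
 [ 0.9998 -0.0184 -0.0005]
 [-0.0005  0.0036 -1.    ]] [-0.0672  0.2828 -0.2849] 2.2167
```

```bash
python3 -m handwheel '{"translation":[[0.001,0,-0.02],[0.001,0,-0.04],[0.001,0,-0.055],[0.001,0,-0.055],[0.001,0,-0.055],[0.001,0,-0.055]],"yaw":[0,0,0,0,0,0],"hand":[0,0,0,0,0,0]}'; python3 -m handwheel '{"translation":[[0,0,-0.004],[0,0,-0.008],[0,0,-0.012],[0,0,-0.016],[0,0,-0.02],[0,0,-0.02],[0,0,-0.02],[0,0,-0.02]],"yaw":[0,0,0,0,0,0,0,0],"hand":[0,0,0,0,0,0,0,0]}'; python3 - <<'E'
from cell import arm
from h import *
np.set_printoptions(suppress=True,precision=4)
S0=np.load("scene.npz")
f=[];p=[]
for i in range(5):
    S=arm.snapshot("scene");s=arm.read_state();f.append(s["contact_force"]);p.append(s["ee_pos"])
print(np.mean(f,0),np.std(f,0),np.mean(p,0),s["t"])
for k,c in(("w",(293,198)),("w",(309,196)),("r",(326,195))): print(centroid(S["img"],k,c,7),centroid(S0["img"],k,c,7))
cv2.imwrite("pics/s3.png",cv2.resize(S["img"][130:260,200:380,::-1],None,fx=4,fy=4))
E
```

```text
t: 2.72
ee_pos: [0.5585, -0.0425, 0.1265]
ee_rot: [[0.019, 1.0, 0.002], [1.0, -0.019, -0.0], [-0.0, 0.002, -1.0]]
contact_force: [-1.0, -0.4, 0.1]
grip_width: 0.008
grip_force: 0.0
t: 3.38
ee_pos: [0.5581, -0.0426, 0.1051]
ee_rot: [[0.019, 1.0, 0.001], [1.0, -0.019, -0.0], [-0.0, 0.001, -1.0]]
contact_force: [1.0, 0.3, 2.4]
grip_width: 0.004
grip_force: 1.2
[0.8964 0.3075 2.5457] [0.5786 0.3204 0.401 ] [ 0.5581 -0.0426  0.105 ] 3.6333
(array([293.0667, 198.9333]), 30) (array([293.1071, 197.1786]), 28)
(array([309.2857, 196.8929]), 28) (array([309.5385, 195.1538]), 26)
(array([325.0263, 196.2368]), 38) (array([325.5, 194.5]), 40)
```

View pics/s3.png

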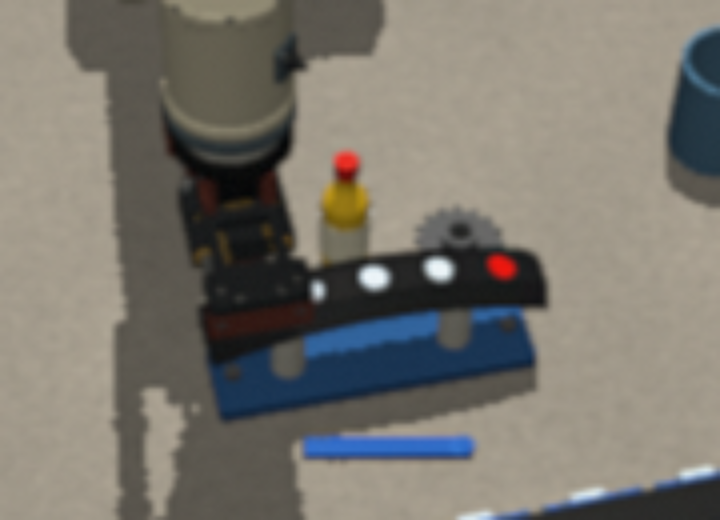

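Contact confirmed: about 2.5 N and a 1.75 px drop, both meaning roughly 7 mm deep. Starting the stroke, following the arch.

```bash
python3 -m handwheel '{"translation":[[0.0003,0.006,0.0015],[0.0005,0.012,0.0028],[0.0007,0.018,0.004],[0.0009,0.024,0.005],[0.001,0.03,0.006],[0.0011,0.036,0.0069],[0.0012,0.042,0.0077],[0.0013,0.048,0.0083],[0.0015,0.054,0.0089],[0.0016,0.06,0.0093]],"yaw":[0,0,0,0,0,0,0,0,0,0],"hand":[0,0,0,0,0,0,0,0,0,0]}'
```

```text
t: 4.47
ee_pos: [0.5594, 0.0182, 0.114]
ee_rot: [[0.019, 1.0, -0.0], [1.0, -0.019, 0.0], [0.0, -0.0, -1.0]]
contact_force: [0.1, -2.5, 3.6]
grip_width: 0.005
grip_force: 1.4
```

```bash
python3 -m handwheel '{"translation":[[0.0001,0.006,0.0004],[0.0002,0.012,0.0006],[0.0003,0.018,0.0007],[0.0005,0.024,0.0007],[0.0006,0.03,0.0007],[0.0007,0.036,0.0007],[0.0008,0.042,0.0007],[0.0009,0.048,0.0007],[0.001,0.054,0.0005],[0.0011,0.06,0.0003]],"yaw":[0,0,0,0,0,0,0,0,0,0],"hand":[0,0,0,0,0,0,0,0,0,0]}'
```

```text
t: 5.3
ee_pos: [0.5605, 0.0781, 0.1142]
ee_rot: [[0.019, 1.0, -0.0], [1.0, -0.019, 0.0], [0.0, -0.0, -1.0]]
contact_force: [0.5, -2.0, 3.1]
grip_width: 0.005
grip_force: 1.2
```

```bash
python3 -m handwheel '{"translation":[[0.0001,0.0064,-0.0004],[0.0002,0.0128,-0.0009],[0.0003,0.0192,-0.0016],[0.0005,0.0256,-0.0023],[0.0006,0.032,-0.0032],[0.0007,0.0384,-0.0042],[0.0008,0.0448,-0.0053],[0.0009,0.0512,-0.0066],[0.001,0.0576,-0.008],[0.0011,0.064,-0.0094]],"yaw":[0,0,0,0,0,0,0,0,0,0],"hand":[0,0,0,0,0,0,0,0,0,0]}'; python3 -m handwheel '{"translation":[[0,0,0],[0,0,0],[0,0,0],[0,0,0]],"yaw":[0,0,0,0],"hand":[0,0,0,0]}'; python3 - <<'E'
from cell import arm
from h import *
np.set_printoptions(suppress=True,precision=4)
S0=np.load("scene.npz");f=[];p=[]
for i in range(5):
    S=arm.snapshot("scene");s=arm.read_state();f.append(s["contact_force"]);p.append(s["ee_pos"])
print(np.mean(f,0),np.mean(p,0),s["t"])
for k,c in(("g",(261,206)),("w",(277,202)),("w",(293,198))): print(centroid(S["img"],k,c,7),centroid(S0["img"],k,c,7))
cv2.imwrite("pics/s4.png",cv2.resize(S["img"][130:260,200:380,::-1],None,fx=4,fy=4))
E
```

```text
t: 6.13
ee_pos: [0.5616, 0.1422, 0.1046]
ee_rot: [[0.019, 1.0, -0.0], [1.0, -0.019, 0.0], [0.0, -0.0, -1.0]]
contact_force: [-0.1, -1.4, 2.6]
grip_width: 0.01
grip_force: 1.1
t: 6.47
ee_pos: [0.5616, 0.142, 0.105]
ee_rot: [[0.019, 1.0, -0.0], [1.0, -0.019, 0.001], [0.001, -0.0, -1.0]]
contact_force: [0.2, 4.4, 2.9]
grip_width: 0.006
grip_force: 1.7
[-0.1944  3.2779  2.1744] [0.5616 0.1417 0.1049] 6.7167
(array([260.4   , 207.1778]), 45) (array([260.5227, 205.7955]), 44)
(array([276.9706, 202.3824]), 34) (array([276.8333, 200.8   ]), 30)
(array([293.1724, 198.8966]), 29) (array([293.1071, 197.1786]), 28)
```

View pics/s4.png

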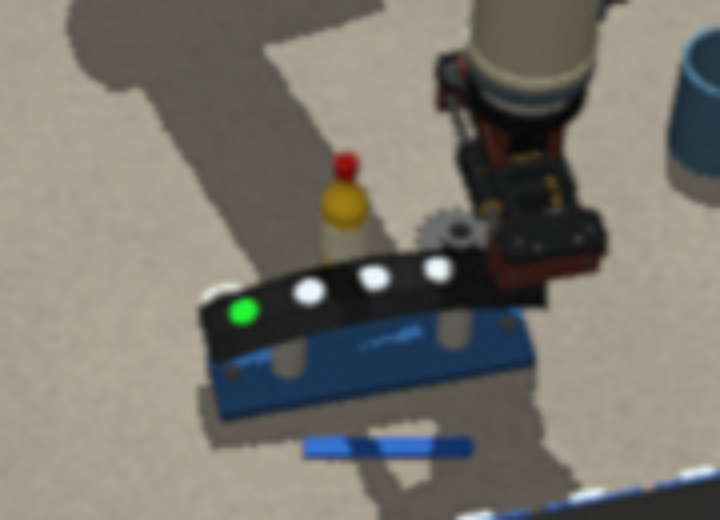

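The fingertips rest on the red dot with the guard still about 6 mm down (dots 1.5 px lower), and everything else is undisturbed. Handing in.

```bash
python3 -c "
from cell import arm
print(arm.hand_in())"
```

```text
the job is handed in; nothing more can be done
None
```

I ran the closed fingertips from green, over the three white dots, to red in one light stroke, about 6–7 mm deep at both ends (force readings 2–4 N throughout). They finish resting on the red dot, nothing else looked moved in the last scene view, and the job is handed in with no verdict returned.

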